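# Unload position: draw the gauging shuttle out and bolt it there

## Robot

A 6-joint arm with a two-finger parallel gripper is mounted at the origin on the work surface; the furniture and walls round the work are solid. World frame = base frame: x ahead of the robot, y to its left, z up, the work surface at z = 0. Lengths are in m, angles in degrees, forces in N, time in s.
With the tool pointing down it reaches from about 0.375 to 0.9 m from the base axis. Payload 3.1 kg.
Tool frame: the origin (TCP) lies at the very end of the fingers, on their centre line; the grasp point (between the pads) lies 19 mm behind it; z points along the fingers, y is the line along which they close (so a half turn about z gives the same grasp; the last joint's range is limited). The gripper opens to 87 mm and grips with 3 to 60 N. Pads are 19 mm wide; open, the fingers measure 117 mm over their backs; the gripper's body (75 mm by 190 mm) begins 51 mm behind the grasp point.
Start: joints at [55.434, 30.224, 82.088, -0, 67.689, -10.227], TCP at [0.258, 0.569, 0.223] pointing down, gripper open.
Joint ranges: [-176.69, 176.69], [-43.24, 126.21], [12.49, 139.97], [-82, 262], [0, 151.66], [-163.58, 163.58]. Speed limits (degrees/s): [159.86, 159.86, 180, 180, 180, 180].

## Interface

Orientations are given as a 3x3 rotation matrix whose columns are the frame's x, y, z axes.
In Python, from rig import bot, imaging gives the robot as it stands.
- The arm moves only by the tool drive_tool, never from a script. Its argument "deltas" is text: rows parted by semicolons, each of 5 numbers parted by spaces: the finger opening in mm, from 0 to 87, then the shift along the world's x, y, z in mm, then the turn about the world's z in rad. In form: jaw dx dy dz twist; .... A call has 1 to 12 rows; each row is the pose to reach, as a shift and turn from the pose commanded when the call began; what a row does not reach only later rows make up. A row lasts 1/10 s, in which the tool goes at most 50 mm and 8.59 degrees, less where a joint would pass 70% of its speed; a pose out of reach is approached as far as the arm can. A call with a gripper value outside its range is refused whole. The fingers move at their own pace and stop on an object; the grip force is fixed at half the most. Time passes only in rows, so rows that repeat a pose let the fingers close. It gives the time, the measured TCP pose, the force, the opening and the grip force at its end, in the units of the state.
- bot.read_state(): the state, without advancing time (a new reading comes with each control period).
- imaging.capture(name): name is "side" or "top"; returns the picture (400x640x3 uint8, red, green, blue); there is no depth.
- imaging.camera_model(name): a dict with "fx", "fy", "cx", "cy" (pixels), "T" (4x4, takes a point from camera to world coordinates). Camera axes: x right, y down, z forward; pixel columns grow to the right and rows downward; lengths in m; the calibration is good to about 2 mm. A picture is of the moment at which its call begins. camera_model takes no time and is no camera call.
- bot.hand_in(): hands the job in; it is judged then, once.
The state is a dict: "time_s": time; "joint_positions": joint angles; "qvel": joint speeds; "tau": joint torques, N m; "position": TCP position; "tcp_rot": TCP orientation; "force": force on the tool from outside, world axes, zero at the start; "moment": the same for the moment, N m; "opening": opening from 0.0 (shut) to 1.0 (fully open); "grasp_force": force on a finger pad.
Only numpy, scipy, OpenCV 4.12 (cv2) and the standard library are available. Lean on these libraries where they do the work, as an engineer would, in place of code of your own. Each camera call takes 0.05 s, during which the arm holds its last target. There are 200 camera calls.

## Task

The bushing under the dial indicator has been measured, so bring it out to the unloading position: with a fingertip slide the lock bolt right back by its upright black handle, hook the fingertip behind the blue lip and draw the shuttle all the way out to its stop, then push the bolt fully home again so that the shuttle is locked out. Hook and push gently with the fingertip and grip nothing, so keep off the sloped front of the blue pull; leave the bushing seated on its spigot, untouched, and do not disturb the other things on the bench.

Things in the scene. Friction and masses are not known exactly. Their poses are not given: they have to be found in the camera images.
- station: bench gauging station, fixed: grey base 240 x 132 x 40 mm; bridge with dial indicator at its back, 229 mm high, at x = +0.047 to +0.073 in its own frame. Origin on the bench under its middle. x axis along the rails from the front (blue pull) to the back (bridge), z up, y away from the lock bolt. The shuttle's deck: y = -0.040 to +0.040, top 64 mm above the bench, bare from lip to bushing.
- shuttle (a joint): travel of the shuttle in m along the station's -x: 0 = fully in (bushing under the indicator), 0.090 = fully out against its rubber stop. Needs about 3 N, stays where it is left. Two open slots 14 mm wide in the deck's edge let the 10 mm wide bolt in at 0 and at 0.090 (2 mm either way); in between the deck's edge blocks the bolt.
- pull_lip (a point): middle of the top edge of the blue lip's back face, the flat face to hook, which looks along the station's +x. 88 mm above the bench, 24 mm above the deck; moves with the shuttle; at x = -0.115, y = 0 of the station when in. The lip is an upright sheet 76 mm wide, 5 mm thick; in front of it the sheet slopes down and forward for 25 mm. Axes as the station's.
- pull: the upright lip of the blue sheet-metal pull, fixed to the shuttle's front; its origin is a frame point, equal to the station's origin when the shuttle is fully in
- pull_front: the sloped front sheet of the blue pull, running 25 mm forward and down from the top of the lip; not to be touched (touching it means gripping the pull); same origin as pull
- bolt (a joint): travel of the lock bolt in m, along the station's -y: 0 = fully home (its flat bar sits 9 mm deep in the slot and locks the shuttle), 0.020 = right back against its stop; clear of the shuttle from 0.009. Needs about 2 N to slide, stays where it is left. It may start up to 1.5 mm off home.
- bolt_handle (a point): centre of the top of the bolt's upright round handle, black with a red top, 14 mm diameter, top 100 mm above the bench; it stands free above 70 mm over the bench on every side. Moves with the bolt; with the bolt home it is at x = -0.065, y = -0.073 in the station's frame.
- nest (a point): the seat of the bushing on the shuttle: top of a steel disc, 68 mm above the bench, at the foot of a 10 mm spigot 20 mm tall that goes up its bore; 175 mm behind the lip's back face
- bushing: loose flanged bronze bushing standing on the spigot, 39 mm diameter, 34 mm tall, 0.12 kg; origin at the centre of its underside
- parts_bin: blue small-parts bin, 121 x 100 x 50 mm, loose; origin under its centre
- oil_can: red oil can with a bent spout, 148 mm tall, loose; origin under its middle
- calculator: grey calculator with red and white keys, 120 x 74 x 15 mm, loose; origin under its centre
- ring_gauge: steel ring gauge, 60 mm diameter, 18 mm thick, lying flat, loose; origin under its centre
- plug_gauge: steel plug gauge with a white label, 114 mm long, 23 mm thick, lying, loose; origin under its centre
- log_book: dark green log book, 100 x 142 x 15 mm, lying, loose; origin under its centre
- marker: black and white marker pen, 130 mm long, lying, loose; origin under its centre

How it is judged:
By the outcome, as a careful person would: the job done as asked, in the order asked, and still so for the second after the job is handed in, with the robot touching nothing.
It also fails if it takes over 64 s, if anything falls off the work surface, if the arm or the gripper's body presses on something with over 40 N, if the wrist force passes 120 N, or if a joint passes its speed limit or range.

## Working session

There is one attempt and no reset: what is moved stays moved. The work goes in short steps, Python scripts to look and compute and a tool call to move; the robot and the scene stay as the last step left them, time stands still between calls to the robot, and variables do not carry over. Pictures are saved under pics/ and viewed, at most 10 in all, crops included, and the job is handed in when it is done.

Besides the shell and the picture viewer there is one more tool, called as name(argument=value, ...) on one line, values as JSON. drive_tool: Moves the arm, as the interface text tells. Its arguments: {"type":"object","properties":{"deltas":{"type":"string"}},"required":["deltas"]}

```bash
mkdir -p pics; python3 - <<'E'
from rig import bot, imaging
import cv2
for n in("side","top"):
    m=imaging.camera_model(n);print(n,m)
    cv2.imwrite(f"pics/{n}0.png",imaging.capture(n)[:,:,::-1])
s=bot.read_state();print(s["position"],s["tcp_rot"],s["time_s"],s["opening"])
E
```

```text
side {'fx': 508.20194416616135, 'fy': 508.20194416616135, 'cx': 312.94704265289516, 'cy': 202.4955611905859, 'T': array([[-0.91975308, -0.16837644,  0.35454711, -0.02049061],
       [-0.39230211,  0.42286416, -0.81687512,  1.23056488],
       [-0.01238274, -0.89041298, -0.45498505,  0.75718848],
       [ 0.        ,  0.        ,  0.        ,  1.        ]])}
top {'fx': 388.0523019508715, 'fy': 388.0523019508715, 'cx': 315.66449921371805, 'cy': 202.98478561578443, 'T': array([[-8.97366683e-04, -9.81061026e-01,  1.93696822e-01,
         3.11710772e-01],
       [-9.99857473e-01,  4.14579327e-03,  1.63659753e-02,
         1.11907495e-02],
       [-1.68590475e-02, -1.93654529e-01, -9.80924919e-01,
         1.16112654e+00],
       [ 0.00000000e+00,  0.00000000e+00,  0.00000000e+00,
         1.00000000e+00]])}
[0.25716177 0.5689145  0.22167702] [[-9.11146785e-01  4.12080503e-01 -1.09317905e-03]
 [ 4.12081821e-01  9.11145409e-01 -1.61744042e-03]
 [ 3.29529414e-04 -1.92420486e-03 -9.99998094e-01]] 0.1 0.9989613950335433
```

View pics/side0.png

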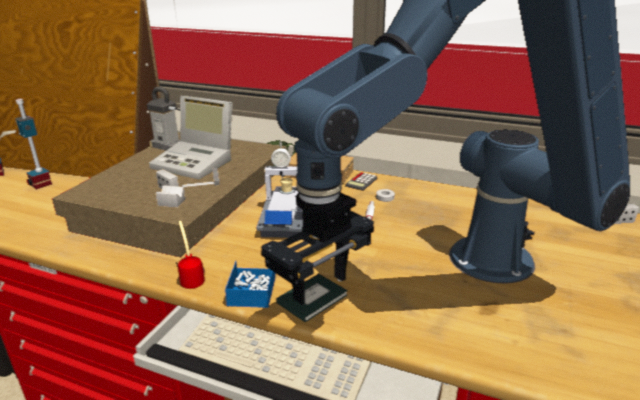

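View pics/top0.png

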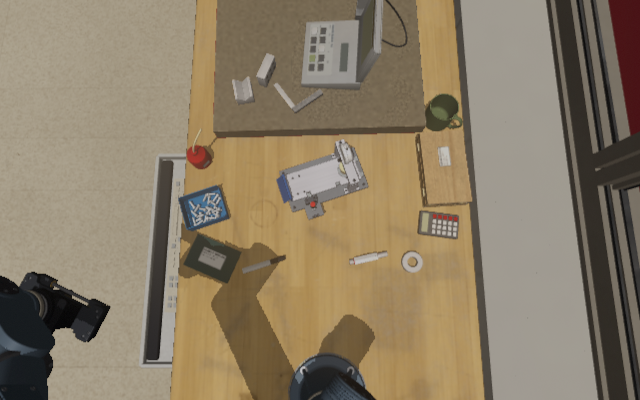

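The station is in the top view at about (325,180): blue pull at its left end (285,188), bridge at the right (350,160), bolt handle on the robot's side (313,205). I'll enlarge it.

```bash
python3 - <<'E'
import cv2
i=cv2.imread("pics/top0.png")[130:225,265:385]
cv2.imwrite("pics/c0.png",cv2.resize(i,None,fx=6,fy=6,interpolation=cv2.INTER_CUBIC))
E
```

```text
(no output)
```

View pics/c0.png

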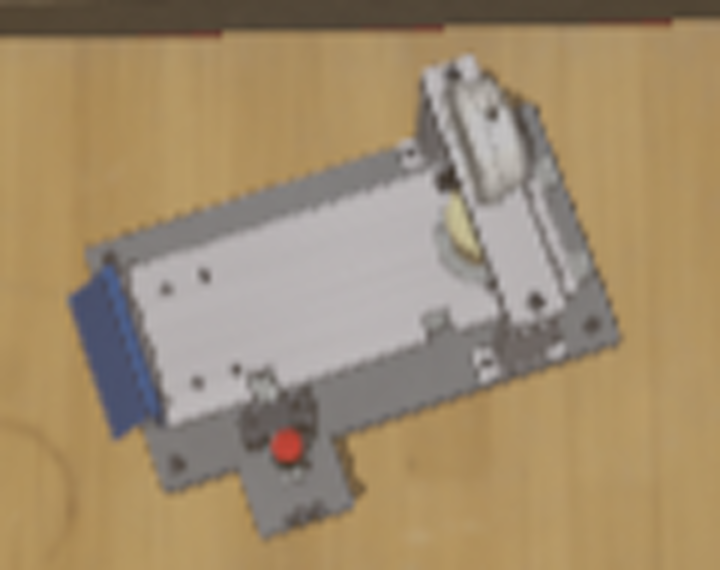

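```bash
cat > h.py <<'E'
import numpy as np
from rig import imaging
from scipy.optimize import least_squares
def ray(n,u,v,z):
    m=imaging.camera_model(n);T=m["T"]
    d=T[:3,:3]@[(u-m["cx"])/m["fx"],(v-m["cy"])/m["fy"],1]
    return T[:3,3]+d*(z-T[2,3])/d[2]
def proj(n,p):
    m=imaging.camera_model(n);T=m["T"];c=T[:3,:3].T@(np.array(p)-T[:3,3])
    return [m["fx"]*c[0]/c[2]+m["cx"],m["fy"]*c[1]/c[2]+m["cy"]]
E
python3 - <<'E'
from h import *
P=[((287,445),(-.065,-.073,.1)),((117,266),(-.115,.038,.088)),((165,418),(-.115,-.038,.088)),
((88,247),(-.12,.066,.04)),((168,492),(-.12,-.066,.04)),((618,340),(.12,-.066,.04)),((535,100),(.12,.066,.04))]
W=np.array([ray("top",(a[0]+.5)/6-.5+265,(a[1]+.5)/6-.5+130,b[2])[:2] for a,b in P]);L=np.array([b for a,b in P])[:,:2]
R=lambda t:np.array([[np.cos(t),-np.sin(t)],[np.sin(t),np.cos(t)]])
f=lambda q:(L@R(q[2]).T+q[:2]-W)
s=least_squares(lambda q:f(q).ravel(),[.55,0,-1.3],loss='soft_l1',f_scale=.002)
print(s.x,np.degrees(s.x[2]));print((f(s.x)*1e3).round(1));print(W)
print("ux",R(s.x[2])[:,0],"uy",R(s.x[2])[:,1])
E
```

```text
[ 0.6080281   0.00356639 -1.2461645 ] -71.39996664525444
[[-1.   3.9]
 [-1.5  5.2]
 [ 0.7  4.7]
 [ 0.2 -0.7]
 [-0.5 -1.4]
 [ 0.8 -7.2]
 [ 1.2 -3.5]]
[[ 0.51910894  0.03794969]
 [ 0.60890121  0.11952971]
 [ 0.53465984  0.09577083]
 [ 0.6321023   0.13904124]
 [ 0.50765085  0.09768206]
 [ 0.58299629 -0.12404326]
 [ 0.70768895 -0.08558391]]
ux [ 0.31895986 -0.94776822] uy [0.94776822 0.31895986]
```

drive_tool(deltas="0 299 -518 0 -0.822;0 299 -518 0 -0.822;0 299 -518 0 -0.822;0 299 -518 0 -0.822;0 299 -518 0 -0.822;0 299 -518 0 -0.822;0 299 -518 0 -0.822;0 299 -518 0 -0.822;0 299 -518 0 -0.822;0 299 -518 0 -0.822;0 299 -518 0 -0.822;0 299 -518 0 -0.822")

```text
time_s: 1.3
position: [0.5571, 0.0494, 0.2223]
tcp_rot: [[-0.318, 0.948, -0.001], [0.948, 0.318, 0.0], [0.0, -0.0, -1.0]]
force: [1.0, 0.8, 0.1]
opening: 0.029
grasp_force: 0.0
```

drive_tool(deltas="0 0 0 -40 0;0 0 0 -80 0;0 0 0 -105 0;0 0 0 -105 0;0 0 0 -105 0")

```text
time_s: 1.8
position: [0.5565, 0.0515, 0.1174]
tcp_rot: [[-0.318, 0.948, -0.001], [0.948, 0.318, 0.0], [0.0, -0.001, -1.0]]
force: [0.1, 0.1, 0.2]
opening: 0.004
grasp_force: 0.0
```

```bash
python3 - <<'E'
from h import *
import cv2
a=imaging.capture("side");b=imaging.capture("top")
from rig import bot;print(bot.read_state()["position"])
for p in([.519,.038,.1],[.5718,.1077,.088]):print(proj("side",p),proj("top",p))
A=cv2.resize(a[120:260,215:345],None,fx=4,fy=4,interpolation=2);B=cv2.resize(b[135:235,260:380],None,fx=3,fy=3,interpolation=2)
c=np.zeros((560,520+360,3),np.uint8);c[:,:520]=A;c[:300,520:]=B
cv2.imwrite("pics/c1.png",c[:,:800,::-1])
E
```

```text
[0.55782427 0.05149546 0.11904222]
[np.float64(305.9321011618627), np.float64(199.03876200640298)] [np.float64(312.3985923638333), np.float64(203.78843694866757)]
[np.float64(278.8804181929139), np.float64(210.05875092660088)] [np.float64(288.03923346732074), np.float64(186.49208199285027)]
```

View pics/c1.png

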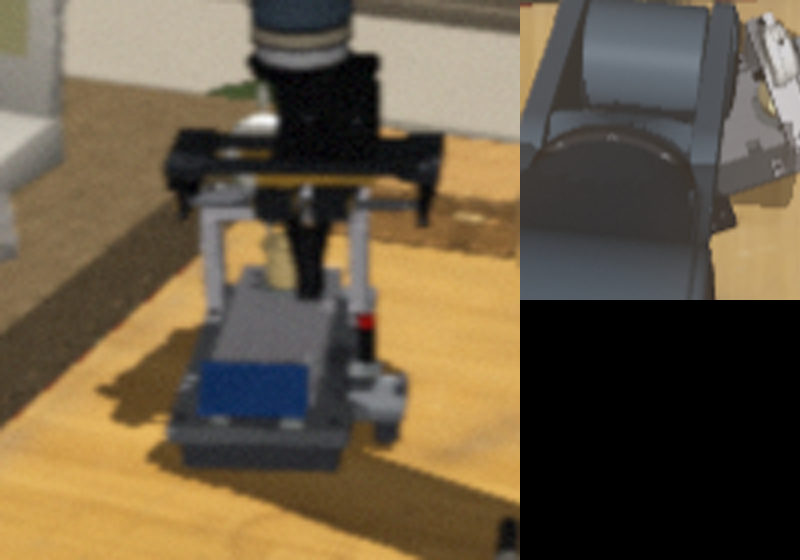

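The side view shows the red handle top at (306,199) and the lip's top edge at (279,210), both within 1 px of the projections. The fingertip is clear, over the deck. I'll go down and start the bolt push.

drive_tool(deltas="0 0 0 -20 0;0 0 0 -36 0;0 0 0 -38 0;0 -5 -2 -38 0;0 -9 -3 -38 0;0 -12 -4 -38 0;0 -15 -5 -38 0;0 -17 -6 -38 0;0 -19 -6.5 -38 0;0 -21 -7 -38 0;0 -23 -7.5 -38 0;0 -25 -8.5 -38 0")

```text
time_s: 3.1
position: [0.5323, 0.0432, 0.0796]
tcp_rot: [[-0.318, 0.948, 0.002], [0.948, 0.318, 0.001], [-0.0, 0.002, -1.0]]
force: [1.7, 1.9, -0.3]
opening: 0.006
grasp_force: 1.1
```

drive_tool(deltas="0 -2 -0.6 0 0;0 -4 -1.3 0 0;0 -6 -2 0 0;0 -8 -2.7 0 0;0 -10 -3.4 0 0;0 -10 -3.4 0 0")

```text
time_s: 3.7
position: [0.521, 0.0394, 0.0795]
tcp_rot: [[-0.318, 0.948, -0.001], [0.948, 0.318, -0.0], [0.0, -0.001, -1.0]]
force: [0.5, 1.2, 0.9]
opening: 0.004
grasp_force: 0.5
```

drive_tool(deltas="0 -1 -0.3 0 0;0 -2 -0.7 0 0;0 -3 -1 0 0;0 -4 -1.3 0 0")

```text
time_s: 4.1
position: [0.5176, 0.0382, 0.0795]
tcp_rot: [[-0.318, 0.948, 0.0], [0.948, 0.318, -0.0], [-0.0, 0.0, -1.0]]
force: [2.4, 2.2, 0.1]
opening: 0.009
grasp_force: 1.0
```

drive_tool(deltas="0 -1 -0.3 0 0;0 -2 -0.7 0 0;0 -3 -1 0 0")

```text
time_s: 4.4
position: [0.5166, 0.0377, 0.0797]
tcp_rot: [[-0.317, 0.948, 0.005], [0.948, 0.317, 0.001], [-0.001, 0.005, -1.0]]
force: [6.0, 5.7, -3.9]
opening: 0.004
grasp_force: 3.9
```

drive_tool(deltas="0 -1 -0.3 0 0;0 -2 -0.7 0 0;0 -2 -0.7 0 0")

```text
time_s: 4.7
position: [0.5166, 0.0376, 0.0798]
tcp_rot: [[-0.316, 0.949, 0.009], [0.949, 0.316, 0.002], [-0.001, 0.009, -1.0]]
force: [8.4, 8.7, -5.3]
opening: 0.008
grasp_force: 5.2
```

```bash
python3 - <<'E'
from h import *
import cv2
a=imaging.capture("side")
for d in (0,.02):print(proj("side",[.519-.948*d,.038-.319*d,.1]))
cv2.imwrite("pics/c2.png",cv2.resize(a[160:240,250:340],None,fx=6,fy=6,interpolation=2)[:,:,::-1])
E
```

```text
[np.float64(305.9321011618627), np.float64(199.03876200640298)]
[np.float64(312.85212740098154), np.float64(199.20698803208427)]
```

View pics/c2.png

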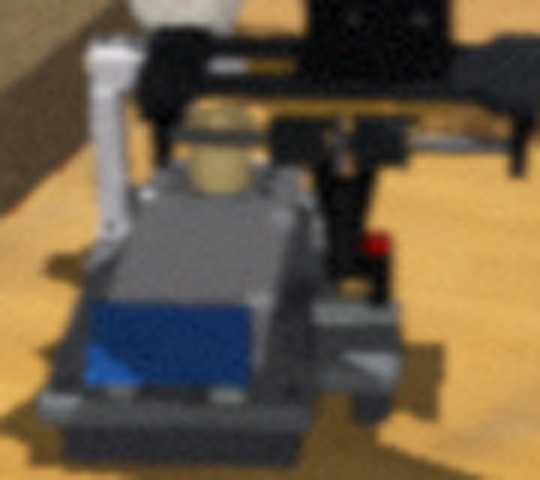

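Handle at (312.8,200.5), which matches 20 mm of travel, so the bolt is right back. Next I'll back off and go behind the lip.

drive_tool(deltas="0 8 2.5 0 0;0 20 7 0 0;0 40 20 0 0;0 60 40 -3 0;0 67 47 -6 0;0 67 47 -6 0;0 67 47 -6 0")

```text
time_s: 5.45
position: [0.5777, 0.0831, 0.073]
tcp_rot: [[-0.319, 0.948, -0.003], [0.948, 0.319, -0.001], [0.001, -0.003, -1.0]]
force: [-0.2, 0.8, 0.9]
opening: 0.007
grasp_force: 0.0
```

drive_tool(deltas="0 -1.3 3.8 0 0;0 -2.5 7.6 0 0;0 -3.5 10.4 0 0;0 -4.1 12.3 0 0;0 -4.8 14.2 0 0;0 -5.4 16.1 0 0;0 -6.1 18 0 0;0 -6.7 19.9 0 0;0 -7.3 21.8 0 0;0 -8 23.7 0 0;0 -8.6 25.6 0 0;0 -9.6 28.4 0 0")

```text
time_s: 6.65
position: [0.5699, 0.112, 0.0736]
tcp_rot: [[-0.318, 0.948, 0.0], [0.948, 0.318, -0.0], [-0.0, -0.0, -1.0]]
force: [-0.4, -3.3, 1.8]
opening: 0.004
grasp_force: 1.7
```

drive_tool(deltas="0 -1 2.8 0 0;0 -2 5.7 0 0;0 -2.9 8.5 0 0;0 -3.8 11.4 0 0;0 -4.8 14.2 0 0;0 -5.7 17.1 0 0;0 -6.7 19.9 0 0;0 -7.7 22.8 0 0;0 -8.6 25.6 0 0;0 -9.6 28.4 0 0;0 -10.5 31.3 0 0;0 -11.5 34.1 0 0")

```text
time_s: 7.85
position: [0.5584, 0.1463, 0.0736]
tcp_rot: [[-0.318, 0.948, 0.0], [0.948, 0.318, 0.0], [0.0, 0.0, -1.0]]
force: [0.0, -4.0, 2.4]
opening: 0.002
grasp_force: 1.7
```

drive_tool(deltas="0 -1 2.8 0 0;0 -2 5.7 0 0;0 -2.9 8.5 0 0;0 -3.8 11.4 0 0;0 -4.8 14.2 0 0;0 -5.7 17.1 0 0;0 -6.7 19.9 0 0;0 -7.7 22.8 0 0;0 -8.6 25.6 0 0;0 -9.6 28.4 0 0;0 -10.2 30.3 0 0;0 -10.8 32.2 0 0")

```text
time_s: 9.05
position: [0.5476, 0.1785, 0.0736]
tcp_rot: [[-0.318, 0.948, 0.0], [0.948, 0.318, 0.0], [0.0, 0.0, -1.0]]
force: [0.7, -3.3, 2.5]
opening: 0.006
grasp_force: 1.6
```

drive_tool(deltas="0 -0.5 1.4 0 0;0 -1 2.8 0 0;0 -1.4 4.3 0 0;0 -1.9 5.7 0 0;0 -1.9 5.7 0 0")

```text
time_s: 9.55
position: [0.5459, 0.1836, 0.0736]
tcp_rot: [[-0.319, 0.948, 0.0], [0.948, 0.319, -0.001], [-0.001, 0.0, -1.0]]
force: [1.5, -5.6, 2.9]
opening: 0.004
grasp_force: 2.4
```

drive_tool(deltas="0 -0.4 1 0 0;0 -0.7 2 0 0;0 -0.7 2 0 0")

```text
time_s: 9.85
position: [0.5459, 0.1837, 0.0736]
tcp_rot: [[-0.32, 0.947, 0.001], [0.947, 0.32, -0.004], [-0.004, 0.0, -1.0]]
force: [2.0, -11.6, 2.2]
opening: 0.002
grasp_force: 5.4
```

drive_tool(deltas="0 -0.4 1 0 0;0 -0.7 2 0 0;0 -0.7 2 0 0")

```text
time_s: 10.15
position: [0.5459, 0.1838, 0.0736]
tcp_rot: [[-0.321, 0.947, 0.002], [0.947, 0.321, -0.007], [-0.007, -0.0, -1.0]]
force: [4.0, -16.7, 2.0]
opening: 0.004
grasp_force: 8.5
```

drive_tool(deltas="0 2 -6 0 0;0 4.5 -13.5 0 0;0 4.5 -13.5 0 0;0 4.5 -13.5 30 0;0 4.5 -13.5 56 0;0 -15 -50 56 0;0 -40 -90 56 0;0 -60 -130 56 0;0 -75 -167 56 0;0 -75 -167 56 0;0 -75 -167 56 0")

```text
time_s: 11.25
position: [0.4692, 0.0209, 0.1296]
tcp_rot: [[-0.316, 0.949, -0.0], [0.949, 0.316, 0.001], [0.001, 0.0, -1.0]]
force: [-0.6, -0.1, 0.4]
opening: 0.005
grasp_force: 0.0
```

```bash
python3 - <<'E'
from h import *
import cv2
a=imaging.capture("side")
print(proj("side",[.500,.0316,.1]),proj("side",[.5718-.319*.09,.1077+.948*.09,.088]))
cv2.imwrite("pics/c3.png",cv2.resize(a[140:260,230:350],None,fx=4.8,fy=4.8,interpolation=2)[:,:,::-1])
E
```

```text
[np.float64(312.86763328251186), np.float64(199.20639460982744)] [np.float64(274.2115172105074), np.float64(225.88624637160325)]
```

View pics/c3.png

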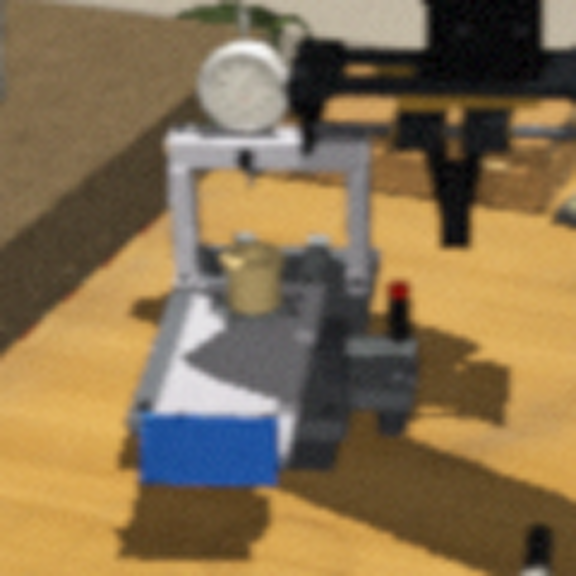

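The lip is out (top edge at about (274,227), as predicted), the bushing is seated, and the finger is clear behind the handle. I'll go down and push the bolt home.

drive_tool(deltas="0 0 0 -25 0;0 0 0 -47 0;0 0 0 -50 0;0 4 1.3 -50 0;0 8 2.7 -50 0;0 11 3.7 -50 0;0 13 4.4 -50 0;0 15 5 -50 0;0 17 5.7 -50 0;0 19 6.4 -50 0;0 21 7 -50 0;0 23 7.7 -50 0")

```text
time_s: 12.5
position: [0.4918, 0.0286, 0.0795]
tcp_rot: [[-0.318, 0.948, -0.001], [0.948, 0.318, 0.0], [0.001, -0.001, -1.0]]
force: [-1.4, -1.5, 1.8]
opening: 0.007
grasp_force: 1.1
```

drive_tool(deltas="0 2 0.7 0 0;0 4 1.3 0 0;0 6 2 0 0;0 8 2.7 0 0;0 9.5 3.2 0 0;0 10.5 3.5 0 0;0 11.5 3.8 0 0;0 11.5 3.8 0 0")

```text
time_s: 13.3
position: [0.504, 0.0326, 0.0795]
tcp_rot: [[-0.318, 0.948, 0.0], [0.948, 0.318, 0.0], [0.0, 0.0, -1.0]]
force: [-1.7, 1.2, 0.7]
opening: 0.004
grasp_force: 0.8
```

drive_tool(deltas="0 1 0.3 0 0;0 2 0.7 0 0;0 3 1 0 0;0 3 1 0 0")

```text
time_s: 13.7
position: [0.5056, 0.0332, 0.0795]
tcp_rot: [[-0.319, 0.948, -0.003], [0.948, 0.319, -0.0], [0.001, -0.003, -1.0]]
force: [-4.4, -2.3, 2.9]
opening: 0.002
grasp_force: 2.5
```

drive_tool(deltas="0 1 0.3 0 0;0 2 0.7 0 0;0 2 0.7 0 0")

```text
time_s: 14.0
position: [0.5057, 0.0334, 0.0794]
tcp_rot: [[-0.32, 0.947, -0.007], [0.947, 0.32, -0.001], [0.001, -0.007, -1.0]]
force: [-7.6, -5.1, 5.7]
opening: 0.008
grasp_force: 4.6
```

drive_tool(deltas="0 -6 -2 0 0;0 -14 -5 0 0;0 -18 -6 0 0;0 -25 -8 10 0;0 -30 -10 60 0;0 -30 -10 100 0;0 -80 -50 120 0;0 -80 -80 120 0;0 -80 -80 120 0")

```text
time_s: 14.9
position: [0.4285, -0.0492, 0.2015]
tcp_rot: [[-0.314, 0.949, 0.004], [0.949, 0.314, -0.003], [-0.004, 0.003, -1.0]]
force: [0.8, -0.5, -0.0]
opening: 0.001
grasp_force: 0.0
```

```bash
python3 - <<'E'
from h import *
import cv2
a=imaging.capture("side");b=imaging.capture("top")
from rig import bot;print(bot.read_state()["position"],bot.read_state()["force"])
for d in (0,.009,.02):
  p=[.519-.948*d,.038-.319*d,.1];print(proj("side",p),proj("top",p))
A=cv2.resize(a[150:260,240:340],None,fx=5,fy=5,interpolation=2);B=cv2.resize(b[150:240,265:340],None,fx=4,fy=4,interpolation=2)
c=np.zeros((550,800,3),np.uint8);c[:,:500]=A;c[:360,500:]=B
cv2.imwrite("pics/c4.png",c[:,:,::-1])
E
```

```text
[ 0.42902625 -0.04656595  0.20036935] [0.51206043 0.68545349 0.01187208]
[np.float64(305.9321011618627), np.float64(199.03876200640298)] [np.float64(312.3985923638333), np.float64(203.78843694866757)]
[np.float64(309.04434554263366), np.float64(199.1144207517653)] [np.float64(313.42784268384327), np.float64(206.79360223080417)]
[np.float64(312.85212740098154), np.float64(199.20698803208427)] [np.float64(314.69022399294965), np.float64(210.47945435947585)]
```

View pics/c4.png

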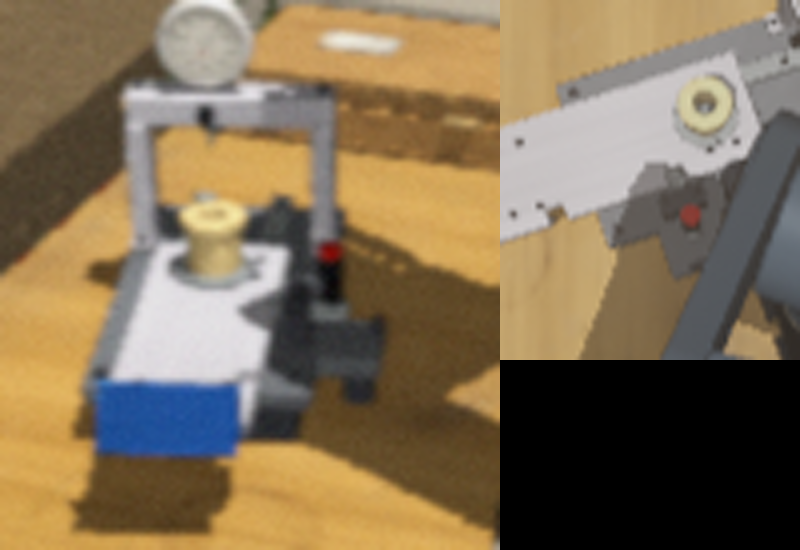

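The handle is back at (306,200) in the side view and (312.5,203.8) in the top view, which is the home position. The shuttle is out, the bushing is seated and the arm is clear.

```bash
python3 -c "
from rig import bot
print(bot.hand_in())"
```

```text
the job is handed in; nothing more can be done
None
```

The shuttle is out against its stop with the bushing still seated, the bolt is pushed home to lock it, the arm is clear of everything, and the job was handed in at about 15 s.

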